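Hang the hook-on cup in the notch of the offcut bin's rim

ROBOT

A 6-joint arm with a two-finger parallel gripper is mounted at the origin on a cart in front of the work surface, level with it; the furniture and walls round the work are solid. World frame = base frame: x ahead of the robot, y to its left, z up, the work surface at z = 0. Lengths are in mm, angles in rad, forces in N, time in s.
With the tool pointing down it reaches from about 275 to 750 mm from the base axis. Payload 10.2 kg.
Tool frame: the origin (TCP) lies at the very end of the fingers, on their centre line; the grasp point (between the pads) lies 19 mm behind it; z points along the fingers, y is the line along which they close (so a half turn about z gives the same grasp; the last joint's range is limited). The gripper opens to 88 mm and grips with 3 to 60 N. Pads are 18 mm wide; open, the fingers measure 123 mm over their backs; the gripper's body (75 mm by 187 mm) begins 45 mm behind the grasp point.
Start: joints at [0.904, 0.313, 1.498, -0, 1.331, -0.223], TCP at [225.435, 474.142, 238.72] pointing down, gripper open.
Joint ranges: [-2.94, 2.94], [-0.97, 2.17], [0.19, 2.56], [-1.23, 4.37], [0.02, 3.11], [-2.88, 2.88]. Speed limits (rad/s): [2.39, 2.39, 3.01, 3.14, 3.14, 3.14].

INTERFACE

Orientations are given as [roll, pitch, yaw] about the fixed x, y, z axes, in that order (R = Rz(yaw) Ry(pitch) Rx(roll)).
In Python, from station import * gives the robot as it stands. The module is installed in compiled form; this text tells all that it offers.
- The arm moves only by the tool jog_arm, never from a script. Its arguments are lists of equal length, an entry for each row: "travel": the shift along the world's x, y, z in cm, a list of three; "spin": the turn about the world's z in degrees. A call has 1 to 8 rows; each row shifts and turns the commanded pose from where the row before left it; what a row does not reach is not made up. A row lasts 1/10 s, in which the tool goes at most 50 mm and 8.59 degrees, less where a joint would pass 70% of its speed; a pose out of reach is approached as far as the arm can. A call is refused whole if a number of a shift passes 5 or a number of a turn 8.59, either way. A call with a gripper value outside its range is refused whole. "jaw" is the closure, from 0 (fully open) to 1 (shut), set as the call begins (left out, the last holds). The fingers move at their own pace and stop on an object; the grip force is fixed at half the most. Time passes only in rows, so rows that do not move let the fingers close. It gives the time, the measured TCP pose, the force, the opening and the grip force at its end, in the units of the state.
- state(): the state, without advancing time (a new reading comes with each control period).
- read_camera(name): name is "scene" or "side" or "wrist"; returns the picture (384x512x3 uint8, red, green, blue); there is no depth.
- camera_info(name): a dict with "intrinsics" (3x3 intrinsics, pixels), "world_to_cam" (4x4, takes a point from world to camera coordinates). Camera axes: x right, y down, z forward; pixel columns grow to the right and rows downward; lengths in mm; the calibration is good to about 2 mm. A picture is of the moment at which its call begins: read the wrist's pose just before it. camera_info takes no time and is no camera call; for the wrist camera it gives the pose at the moment of the call.
- finish_job(): hands the job in; it is judged then, once.
The state is a dict: "t": time; "joints": joint angles; "dq": joint speeds; "joint_efforts": joint torques, N m; "tool_pos": TCP position; "eef_rot": TCP orientation; "ft_force": force on the tool from outside, world axes, zero at the start; "torque": the same for the moment, N m; "gripper_width": finger opening in mm; "grasp_force": force on a finger pad.
Only numpy, scipy, OpenCV 4.12 (cv2) and the standard library are available. Lean on these libraries where they do the work, as an engineer would, in place of code of your own. Each camera call takes 0.05 s, during which the arm holds its last target. There are 200 camera calls.

TASK

Pick up the little blue cup by its red tab and hang its own steel hook over the notched aluminium rail on the near rim of the grey offcut bin, cup on the robot's side. Slide the hook along the rail, pressing only gently, until it drops into the notch, seat it fully down there and let go, so that the cup hangs upright and cannot slide away. Leave the flux bottle, the solder spool and the roll of black tape alone.

Things in the scene. Friction and masses are not known exactly. Their poses are not given: they have to be found in the camera images.
- cup_grip (a point): Centre of the red tab (12 x 24 x 32 mm along x, y, z) above the steel hook of the loose blue cup; starts 107 mm above the worktop. Axes as the cup's: z up, x from cup to hook, y along the hook's width. Pinch it from above across the 24 mm (fingers along y), fingertips at most 14 mm below this point: the hook's top face is 16 mm below it.
- cup_hook (a point): Middle of the hook's mouth at the underside of its top plate: 22 mm below and 2 mm in +x from cup_grip, same axes. Hook 24 mm wide (y). The mouth opens downward, 8 mm wide: strap face at x = -4 mm (goes on down 50 mm), lip face at x = +4 mm; the lip ends 19 mm below this point, its last 7 mm flared outward.
- cup: The cup: open blue box, walls 3 mm, x -30.5 to 24.5, y -30 to 30, z 0 to 45 mm, origin on its underside, about 0.12 kg, standing upright at the start. Hook mouth's middle at (32, 0, 85) mm, tab's centre at (30, 0, 107) mm; top at 123 mm. Hook and strap are steel.
- bin: Open grey steel offcut bin, 120 x 200 x 100 mm (x, y, z), fixed; origin at the centre of its underside, x pointing away from the robot, y along the near and far walls, z up. Near wall 4 mm thick, outer face at x = -60 mm, carrying an aluminium rail on its top edge. Nothing inside stands within 30 mm of the near wall.
- bin_rim (a point): On the bin at (-57, 0, 118) mm, axes as the bin's: thickness centre and top edge of the rail, at the wall's middle. Rail 6 mm thick, 150 mm long, in rubber mounts (gives 1 mm per 4 N, at most 4 mm), square notch at its middle 27 mm wide, 8 mm deep. Its place along the wall is not reported: notch centre anywhere from y = -25 to +25 mm. cup_hook is level with the rail's top when riding, 8 mm lower when seated.
- bottle: Brown flux bottle, 34 x 34 x 94 mm, loose, standing; origin at the centre of its underside. Leave alone.
- spool: Solder spool with white wire and black flanges, 55 x 55 x 34 mm, loose; origin at the centre of its underside. Leave alone.
- tape: Roll of black tape, 59 x 59 x 18 mm, loose, lying flat to the right; origin at the centre of its underside. Leave alone (a second roll lies in the bin, fixed).

How it is judged (in metres and radians):
On the way, in this order (a step that is already met when the one before it is completed fails the run):
1. the cup is lifted off the worktop (height (world z) of cup_grip above 0.15 m), for 0.1 s.
2. the hook straddles the rail (its mouth over the rail, down to the rail's edge or lower) (x of cup_hook in the frame of bin between -0.061 and -0.053 m and z of cup_hook in the frame of bin between 0.105 and 0.122 m), for 0.1 s.
At the end, for the whole second after the job is handed in: The cup hangs still and released, upright within 0.2 rad, on the robot's side of the near rim, its hook down in the notch: cup_hook 107 to 112.5 mm above the bin's underside, 53 to 61 mm before and within 30 mm left or right of the bin's middle, hook along the rail within 0.15 rad (z of cup_hook in the frame of bin between 0.107 and 0.1125 m and x of cup_hook in the frame of bin between -0.061 and -0.053 m and y of cup_hook in the frame of bin between -0.03 and 0.03 m and x of cup in the frame of bin below -0.075 m and angle between cup_grip's own z axis and vertical below 0.2 rad and angle between the y axis of cup_grip and the y axis of bin, either way round below 0.15 rad and linear speed of cup below 0.02 m/s); the robot touches nothing.
It fails at once if the cup is pressed against the bin or its rail with more than 20 N (contact force between cup and bin above 20 N).
It fails at once if the robot itself pushes on the bin with more than 20 N (contact force between any of the fingers, the arm and bin above 20 N).
It fails at once if the bottle, the spool or the tape is moved more than 15 mm (distance of any of bottle, spool, tape from where it was at the start of the episode above 0.015 m).
It also fails if it takes over 64 s, if anything falls off the work surface, if the arm or the gripper's body presses on something with over 40 N, if the wrist force passes 120 N, or if a joint passes its speed limit or range.

## Working session

There is one attempt and no reset: what is moved stays moved. The work goes in short steps, Python scripts to look and compute and a tool call to move; the robot and the scene stay as the last step left them, time stands still between calls to the robot, and variables do not carry over. Pictures are saved under pics/ and viewed, at most 10 in all, crops included, and the job is handed in when it is done.

Besides the shell and the picture viewer there is one more tool, called after "Call:" as a command line: name --pt "numbers of a row" for each row, then --argument value for the rest. jog_arm: Moves the arm, as the interface text tells. Its arguments: {"type":"object","properties":{"travel":{"type":"array"},"spin":{"type":"array"},"jaw":{"type":"number"}},"required":["travel","spin"]}

```bash
mkdir -p pics; cat > h.py <<'E'
from station import *
import numpy as np, cv2
def snap(n,f):
    c=camera_info(n); im=read_camera(n); np.savez('pics/'+f+'.npz',im=im,K=c['intrinsics'],T=c['world_to_cam'])
    cv2.imwrite('pics/'+f+'.png',cv2.cvtColor(im,cv2.COLOR_RGB2BGR)); return im,np.array(c['intrinsics']),np.array(c['world_to_cam'])
def ray(K,T,uv):
    R=T[:3,:3];o=-R.T@T[:3,3];d=R.T@np.linalg.inv(K)@np.array([uv[0],uv[1],1.]);return o,d/np.linalg.norm(d)
def onplane(K,T,uv,z):
    o,d=ray(K,T,uv);return o+d*(z-o[2])/d[2]
def proj(K,T,p):
    q=K@(T[:3,:3]@np.array(p,float)+T[:3,3]);return q[:2]/q[2]
E
python3 - <<'E'
from h import *
a=snap('scene','sc0');b=snap('side','si0');c=snap('wrist','w0')
print(state())
cv2.imwrite('pics/all0.png',cv2.resize(cv2.cvtColor(np.vstack([np.hstack([a[0],b[0]])]),cv2.COLOR_RGB2BGR),(800,300)))
for x in(a,b,c): print(x[1].round(1).tolist(),x[2].round(3).tolist())
E
```

```text
{'t': 0.15, 'joints': array([ 9.03567156e-01,  3.13314121e-01,  1.49820005e+00, -4.58401991e-06,
        1.33099631e+00, -2.23376764e-01]), 'dq': array([-0.00134707, -0.00193732, -0.00107603, -0.00023316, -0.00036273,
       -0.00122094]), 'joint_efforts': array([ 1.43160014e-03, -4.02307355e+01, -2.52315062e+01,  6.94249780e-02,
        3.44544556e-02, -3.56768055e-05]), 'tool_pos': array([225.34342455, 473.99714526, 238.31983347]), 'eef_rot': array([-3.14069664e+00, -1.98980206e-04,  2.69774125e+00]), 'ft_force': array([ 0.01531403,  0.55737312, -0.14160503]), 'torque': array([ 0.03628394, -0.0147788 ,  0.00242246]), 'grasp_force': 0.0, 'gripper_width': 88.18238154846352}
[[413.1, 0.0, 265.1], [0.0, 413.1, 190.8], [0.0, 0.0, 1.0]] [[-0.703, -0.711, -0.002, 387.499], [-0.395, 0.393, -0.83, 264.411], [0.591, -0.583, -0.557, 1232.829], [0.0, 0.0, 0.0, 1.0]]
[[379.5, 0.0, 249.7], [0.0, 379.5, 189.3], [0.0, 0.0, 1.0]] [[0.961, -0.277, 0.007, -463.33], [-0.145, -0.524, -0.84, 178.312], [0.236, 0.806, -0.543, 1150.944], [0.0, 0.0, 0.0, 1.0]]
[[269.2, 0.0, 249.1], [0.0, 269.2, 191.2], [0.0, 0.0, 1.0]] [[0.43, 0.903, -0.001, -525.099], [0.856, -0.407, 0.32, -42.949], [0.288, -0.139, -0.947, 391.979], [0.0, 0.0, 0.0, 1.0]]
```

View pics/sc0.png

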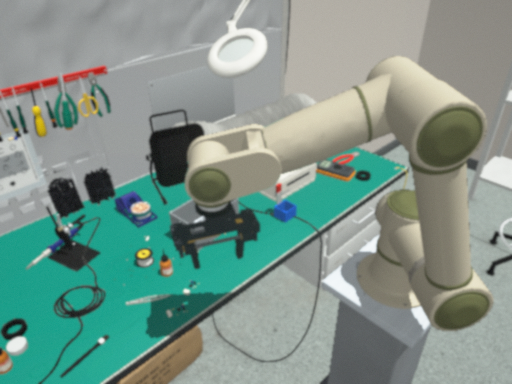

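View pics/si0.png

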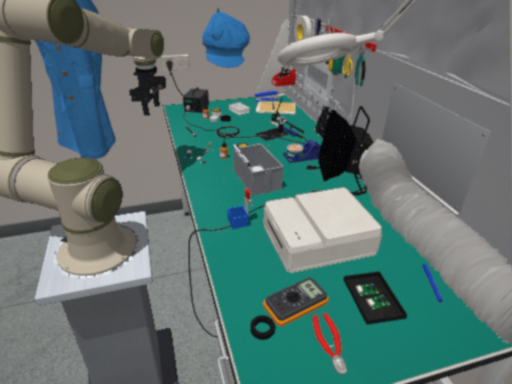

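The side view shows the cup near (238,216), its red tab near (249,195) and the bin near (258,165). The scene view shows the cup near (286,211), with the gripper hiding the bin. I'll measure and take an enlarged crop.

```bash
python3 - <<'E'
from h import *
for n in('si0','sc0'):
    d=np.load(f'pics/{n}.npz');im,K,T=d['im'],d['K'],d['T']
    hsv=cv2.cvtColor(im,cv2.COLOR_RGB2HSV)
    x0,x1,y0,y1=(220,275,180,235) if n=='si0' else (265,305,190,225)
    for nm,m in(('red',((hsv[...,0]<8)|(hsv[...,0]>172))&(hsv[...,1]>140)),('blue',(hsv[...,0]>105)&(hsv[...,0]<130)&(hsv[...,1]>120)&(hsv[...,2]>60))):
        mm=np.zeros(m.shape,bool);mm[y0:y1,x0:x1]=m[y0:y1,x0:x1]
        ys,xs=np.nonzero(mm)
        if len(xs): print(n,nm,len(xs),xs.mean().round(2),ys.mean().round(2),xs.min(),xs.max(),ys.min(),ys.max(),onplane(K,T,(xs.mean(),ys.mean()),107 if nm=='red' else 30).round(1))
im=cv2.imread('pics/si0.png')[135:240,220:300]
im2=cv2.imread('pics/sc0.png')[185:225,265:310]
a=cv2.resize(im,None,fx=5,fy=5,interpolation=cv2.INTER_CUBIC);b=cv2.resize(im2,(380,338),interpolation=cv2.INTER_CUBIC)
o=np.zeros((525,780,3),np.uint8);o[:,:400]=a;o[:338,400:]=b
cv2.imwrite('pics/c0.png',o)
E
```

```text
si0 red 36 247.19 193.14 245 249 189 198 [476.8  13.4 107. ]
si0 blue 344 237.78 216.74 228 247 207 227 [441.2  -0.8  30. ]
sc0 red 3 278.0 190.0 277 279 190 190 [469.   17.8 107. ]
sc0 blue 300 284.51 210.47 274 295 201 220 [440.8  12.   30. ]
```

View pics/c0.png

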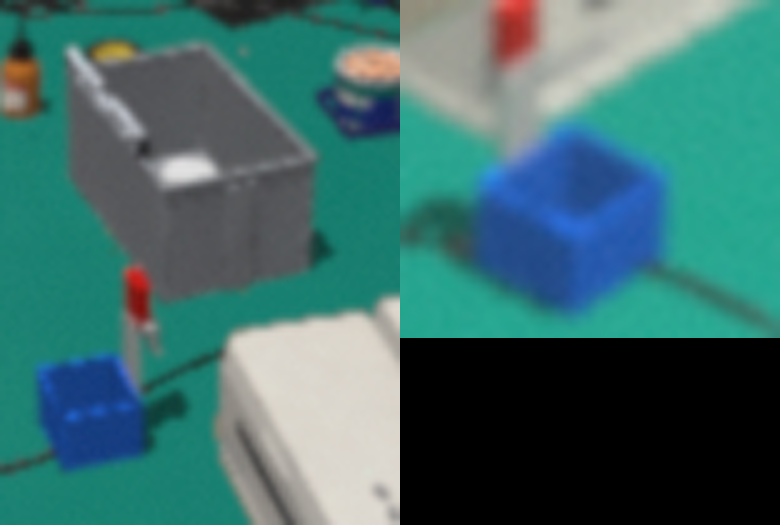

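The crop shows bin rim corners at about (252.4,172.6), (283.2,166.6), (261,144) and (234.5,147). The rail runs from (234,145) to (249,163) with a notch near (241,154). The cup's top corners are at about (227.6,209), (243,206.4), (247.4,215) and (231.6,219). The tab is beyond the cup in +x.

```bash
python3 - <<'E'
from h import *
d=np.load('pics/si0.npz');K,T=d['K'],d['T']
f=lambda p,z:onplane(K,T,(220+p[0]/5-.4,135+p[1]/5-.4),z).round(0)
for p in[(162,188),(316,158),(207,45),(70,62)]: print('bin',p,f(p,100))
for p in[(165,300),(310,270)]: print('binbottom',p,f(p,0))
for p in[(70,46),(108,90),(147,140)]: print('rail',p,f(p,118))
for p in[(38,370),(115,357),(137,400),(58,420)]: print('cup',p,f(p,45))
for p in[(65,470),(143,453)]: print('cupbottom',p,f(p,0))
d=np.load('pics/sc0.npz');K,T=d['K'],d['T'];s=380/45
for p in[(485,178),(565,130),(662,180),(578,238)]: print('cup sc',onplane(K,T,(265+(p[0]-400)/s-.4,185+p[1]/s-.4),45).round(0))
E
```

```text
bin (162, 188) [533. 148. 100.]
bin (316, 158) [653. 160. 100.]
bin (207, 45) [632. 358. 100.]
bin (70, 62) [518. 358. 100.]
binbottom (165, 300) [538. 154.   0.]
binbottom (310, 270) [655. 164.   0.]
rail (70, 46) [516. 350. 118.]
rail (108, 90) [526. 270. 118.]
rail (147, 140) [533. 187. 118.]
cup (38, 370) [414.  32.  45.]
cup (115, 357) [467.  33.  45.]
cup (137, 400) [468. -17.  45.]
cup (58, 420) [414. -24.  45.]
cupbottom (65, 470) [419. -19.   0.]
cupbottom (143, 453) [472. -16.   0.]
cup sc [471.  31.  45.]
cup sc [472. -19.  45.]
cup sc [418. -21.  45.]
cup sc [415.  34.  45.]
```

The bin is yawed about +0.085 rad with its notch near (526,270), and the cup is roughly aligned with the world axes with its tab near (473,8). Next I'll move over the cup to look from close by.

Call:
jog_arm --pt "1.0 -2.0 0" --pt "1.8 -4 0" --pt "1.8 -4 0" --pt "1.8 -4 0" --pt "1.8 -4 0" --pt "1.8 -4 0" --pt "1.8 -4 0" --pt "1.8 -4 0" --spin '[2,2,2,2,2,2,2,2]' --jaw 0.4

```text
t: 0.95
tool_pos: [361.7, 172.5, 238.8]
eef_rot: [3.141, 0.0, 2.979]
ft_force: [0.0, 0.4, 0.3]
gripper_width: 52.6
grasp_force: 0.0
```

Call:
jog_arm --pt "1.8 -4 0" --pt "1.8 -4 0" --pt "1.8 -4 0" --pt "1.5 -3 0" --pt "0.5 -0.5 0" --pt "0 0 0" --spin '[2,2,2,2,1.4,0]'

```text
t: 1.55
tool_pos: [435.7, 18.2, 238.4]
eef_rot: [3.141, -0.001, 3.139]
ft_force: [0.2, -0.2, 0.4]
gripper_width: 53.1
grasp_force: 0.0
```

```bash
python3 - <<'E'
from h import *
s=state();print(s['t'],s['tool_pos'],s['eef_rot'],s['gripper_width'])
im,K,T=snap('wrist','w1')
print(K.tolist(),T.round(4).tolist())
E
```

```text
1.55 [435.72221732  18.19141229 238.38253758] [ 3.14146979e+00 -6.78287554e-04  3.13926967e+00] 53.12740832062404
[[269.186415719696, 0.0, 249.08123270997058], [0.0, 269.186415719696, 191.1933524052732], [0.0, 0.0, 1.0]] [[0.0028, 1.0, 0.0007, -20.4303], [0.9475, -0.0029, 0.3197, -456.1053], [0.3197, -0.0002, -0.9475, 252.0543], [0.0, 0.0, 0.0, 1.0]]
```

View pics/w1.png

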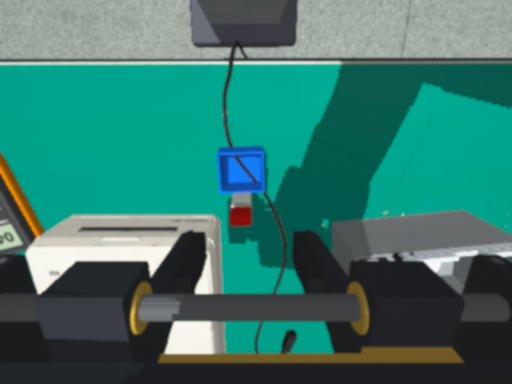

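The wrist view shows the cup rim around (242,170) and the tab at (241,213). The white instrument's edge is at column 220 on the right-hand (-y) side, and the bin's near wall starts at column 333.

```bash
python3 - <<'E'
from h import *
d=np.load('pics/w1.npz');im,K,T=d['im'],d['K'],d['T']
hsv=cv2.cvtColor(im,cv2.COLOR_RGB2HSV)
red=(((hsv[...,0]<8)|(hsv[...,0]>172))&(hsv[...,1]>140)&(hsv[...,2]>60)).astype(np.uint8)
red[:190]=0;red[235:]=0;red[:,:220]=0;red[:,262:]=0
ys,xs=np.nonzero(red)
print('red',len(xs),xs.min(),xs.max(),ys.min(),ys.max())
for r in range(ys.min(),ys.max()+1): print(r,xs[ys==r].min(),xs[ys==r].max(),hsv[r,240])
bl=((hsv[...,0]>100)&(hsv[...,0]<130)&(hsv[...,1]>120)).astype(np.uint8)
bl[:140]=0;bl[200:]=0
c=max(cv2.findContours(bl,0,2)[0],key=cv2.contourArea);rc=cv2.minAreaRect(c);print(rc,cv2.boxPoints(rc))
for p in cv2.boxPoints(rc): print(onplane(K,T,p,45).round(1))
for p in[(xs.min()-.5,ys.max()+.5),(xs.max()+.5,ys.max()+.5)]:print('tab',onplane(K,T,p,123),onplane(K,T,p,91))
for z in(60,90,110):print('box',onplane(K,T,(220,222),z).round(0),onplane(K,T,(220,330),z).round(0))
print('bin',onplane(K,T,(333,221),100).round(0),onplane(K,T,(468,211),100).round(0))
E
```

```text
red 364 230 250 207 225
207 242 248 [  2 135 117]
208 234 249 [  1 207 117]
209 232 250 [  2 238 117]
210 231 250 [  1 235 117]
211 231 250 [  1 235 117]
212 231 250 [  2 240 117]
213 231 250 [  1 236 118]
214 230 250 [  1 236 119]
215 230 250 [  2 238 122]
216 230 250 [  1 231 128]
217 230 250 [  1 241 132]
218 230 250 [  2 240 135]
219 230 250 [  2 238 136]
220 230 250 [  2 240 136]
221 230 250 [  1 235 137]
222 230 250 [  1 238 136]
223 230 250 [  1 232 135]
224 231 249 [  2 213 126]
225 232 244 [  4 154 104]
((240.5, 169.5), (47.0, 47.0), 0.0) [[217. 193.]
 [217. 146.]
 [264. 146.]
 [264. 193.]]
[468.7 -23.7  45. ]
[406.  -21.2  45. ]
[406.2  38.1  45. ]
[468.9  39.   45. ]
tab [478.67408051  -1.97711773 123.        ] [494.21002943  -4.56483052  91.        ]
tab [478.74437592  20.53313196 123.        ] [494.28892172  20.69833984  91.        ]
box [504. -20.  60.] [687. -26.  60.]
box [490. -16.  90.] [656. -22.  90.]
box [481. -14. 110.] [635. -19. 110.]
bin [484. 116. 100.] [472. 270. 100.]
```

```bash
python3 - <<'E'
from h import *
w=np.load('pics/w1.npz');s=np.load('pics/si0.npz')
def tri(a,b):
    o1,d1=ray(w['K'],w['T'],a);o2,d2=ray(s['K'],s['T'],b)
    t=np.linalg.lstsq(np.c_[d1,-d2],o2-o1,rcond=None)[0];p,q=o1+t[0]*d1,o2+t[1]*d2
    return ((p+q)/2).round(0),np.linalg.norm(p-q).round(1)
print('box corner',tri((217,217),(266,203)))
print('box corner2',tri((72,217),(273,250)))
print('box far',tri((222,345),(327,188)))
print('tab',tri((240.3,216),(246.5,189)))
h=cv2.cvtColor(w['im'],cv2.COLOR_RGB2HSV)
print('near edge',onplane(w['K'],w['T'],(240,215),123),onplane(w['K'],w['T'],(240.3,207.5),91))
E
```

```text
box corner (array([511., -23.,  75.]), np.float64(38.9))
box corner2 (array([ 492., -213.,   60.]), np.float64(8.0))
box far (array([727., -20.,  82.]), np.float64(47.7))
tab (array([471.,  10., 124.]), np.float64(6.4))
near edge [466.4653897    9.44378845 123.        ] [470.9202571    8.73550301  91.        ]
```

The instrument is about 60–80 mm tall, below the fingertips' lowest point. The tab is at (472.5, 9.3), so I'll descend and grip.

Call:
jog_arm --pt "1.2 -0.3 0" --pt "2.0 -0.5 -1" --pt "0.5 -0.1 -3" --pt "0 0 -4" --pt "0 0 -3" --pt "0 0 -2" --pt "0 0 -1.3" --pt "0 0 0" --spin '[0,0,0,0,0,0,0,0]'

```text
t: 2.4
tool_pos: [471.2, 11.2, 94.4]
eef_rot: [3.141, -0.003, -3.141]
ft_force: [1.1, 0.3, -0.4]
gripper_width: 52.9
grasp_force: 0.0
```

Call:
jog_arm --pt "0 0 0" --pt "0 0 0" --pt "0 0 0" --pt "0 0 0" --pt "0 0 0" --pt "0 0 0" --pt "0 0 0" --pt "0 0 0" --spin '[0,0,0,0,0,0,0,0]' --jaw 1

```text
t: 3.2
tool_pos: [472.8, 10.0, 96.1]
eef_rot: [-3.141, 0.001, 3.141]
ft_force: [0.9, 0.6, 5.6]
gripper_width: 23.5
grasp_force: 29.7
```

It's gripped (23.5 mm opening, 30 N). Next I'll lift and carry it in front of the bin, offset in y so the wrist camera can see the rail.

Call:
jog_arm --pt "0 0 1" --pt "0 0 2" --pt "0 0 3" --pt "0 0 3" --pt "0 0 3" --pt "0 0 1.4" --pt "0 0 0" --spin '[0,0,0,0,0,0,0]'

```text
t: 3.9
tool_pos: [472.7, 10.1, 231.5]
eef_rot: [-3.141, 0.003, 3.141]
ft_force: [-0.1, 0.1, -1.2]
gripper_width: 23.5
grasp_force: 29.8
```

Call:
jog_arm --pt "0.1 1 0" --pt "0.1 2 0" --pt "0.1 3 0" --pt "0.1 4 0" --pt "0.1 4 0" --pt "0.1 3 0" --pt "0.1 2 0" --pt "0.1 1 0" --spin '[0,0.7,0.7,0.7,0.7,0.7,0.7,0.7]'

```text
t: 4.7
tool_pos: [479.5, 212.1, 228.3]
eef_rot: [-3.141, -0.003, -3.054]
ft_force: [0.3, 0.1, -1.1]
gripper_width: 23.8
grasp_force: 29.8
```

Call:
jog_arm --pt "0 0 0" --pt "0 0 0" --pt "0 0 0" --spin '[0,0,0]'

```text
t: 5.0
tool_pos: [480.4, 209.3, 229.5]
eef_rot: [-3.141, -0.0, -3.058]
ft_force: [0.2, 0.0, -0.4]
gripper_width: 23.7
grasp_force: 29.8
```

```bash
python3 - <<'E'
from h import *
s=state();print(s['t'],s['tool_pos'],s['eef_rot'],s['gripper_width'],s['ft_force'],s['torque'])
im,K,T=snap('wrist','w2')
E
```

```text
5.0 [480.44729796 209.28943262 229.53575016] [-3.14135209e+00 -4.81684623e-04 -3.05786453e+00] 23.659886761043126 [ 0.18047396  0.01233721 -0.44433192] [ 0.07352047 -0.01235322 -0.00970907]
```

View pics/w2.png

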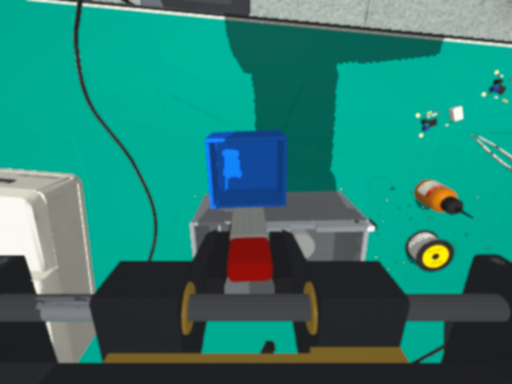

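The cup hangs held at (247,170) with its tab at (250,258) and the hook behind it. The bin's near wall and rail run from (195,225) to (370,226). I'll crop in closer, together with the other views.

```bash
python3 - <<'E'
from h import *
snap('side','si2');snap('scene','sc2')
r=lambda n,x0,x1,y0,y1,w,h:cv2.resize(cv2.imread(f'pics/{n}.png')[y0:y1,x0:x1],(w,h),interpolation=cv2.INTER_CUBIC)
o=np.zeros((600,800,3),np.uint8)
o[:280]=r('w2',190,390,190,260,800,280)
o[280:600,:400]=r('si2',215,295,130,194,400,320)
o[280:600,400:]=r('sc2',195,275,190,254,400,320)
cv2.imwrite('pics/c2.png',o)
E
```

```text
(no output)
```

View pics/c2.png

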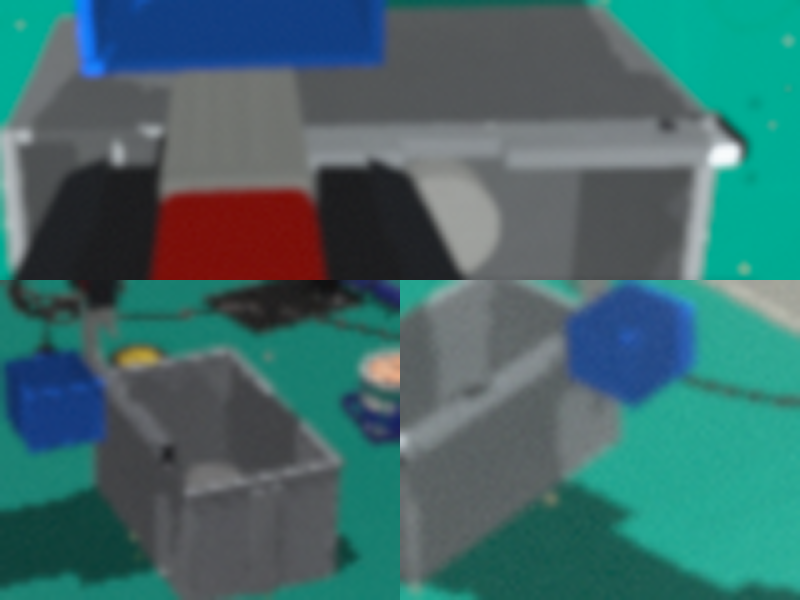

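The wrist crop shows the rail's notch clearly, between crop columns 402 and 504 (image 290.5–316). The rail's top face is at crop rows 145–165.

```bash
python3 - <<'E'
from h import *
d=np.load('pics/w2.npz');im,K,T=d['im'],d['K'],d['T']
f=lambda p,z:onplane(K,T,(190+p[0]/4-.4,190+p[1]/4-.4),z).round(1)
for n,p,z in[('notch R',(505,155),118),('notch L',(402,155),118),('far R0',(510,167),118),('far R1',(695,162),118),('near R0',(510,146),118),('near R1',(690,140),118),('Lnear',(320,152),118),('Lfar',(320,165),118),('wallR',(705,120),100),('wallL',(10,130),100)]: print(n,f(p,z))
g=im[:,:,1].astype(int)
for c in(270,280,302,303,322,330,345,355): print(c,g[216:238,c].tolist())
hsv=cv2.cvtColor(im,cv2.COLOR_RGB2HSV)
red=(((hsv[...,0]<8)|(hsv[...,0]>172))&(hsv[...,1]>140)&(hsv[...,2]>60));red[:230]=0;red[:,:220]=0;red[:,280:]=0
ys,xs=np.nonzero(red)
for r in(240,250,258,262,266,270,276,279):
    k=xs[ys==r]; print(r,k.min() if len(k) else 0,k.max() if len(k) else 0,hsv[r,250])
c=cv2.findContours(red.astype(np.uint8),0,2)[0];c=max(c,key=cv2.contourArea);print(cv2.minAreaRect(c))
print(im[272:300,250].sum(1).tolist())
E
```

```text
notch R [518.9 284.5 118. ]
notch L [521.2 257.3 118. ]
far R0 [522.3 286.4 118. ]
far R1 [516.8 335.1 118. ]
near R0 [516.2 285.4 118. ]
near R1 [510.6 332.4 118. ]
Lnear [522.1 235.5 118. ]
Lfar [525.9 235.9 118. ]
wallR [512.1 344.3 100. ]
wallL [531.3 150.1 100. ]
270 [86, 86, 86, 88, 94, 108, 125, 131, 132, 132, 132, 135, 141, 145, 133, 102, 67, 47, 42, 40, 41, 39]
280 [87, 87, 88, 90, 98, 114, 127, 131, 133, 133, 133, 136, 140, 140, 126, 95, 57, 35, 30, 30, 28, 29]
302 [87, 88, 88, 93, 106, 121, 130, 132, 137, 144, 146, 145, 143, 137, 135, 136, 138, 144, 152, 157, 160, 160]
303 [88, 86, 87, 92, 105, 121, 130, 133, 137, 144, 146, 145, 141, 135, 132, 134, 137, 142, 150, 158, 160, 160]
322 [88, 88, 89, 95, 110, 124, 131, 131, 131, 130, 132, 139, 147, 151, 148, 140, 123, 112, 108, 106, 106, 105]
330 [88, 88, 90, 98, 114, 126, 131, 131, 131, 131, 135, 142, 148, 151, 149, 139, 121, 109, 105, 106, 104, 105]
345 [88, 88, 92, 103, 117, 128, 131, 132, 133, 134, 140, 145, 151, 153, 148, 130, 101, 84, 81, 81, 80, 81]
355 [88, 88, 87, 86, 82, 84, 100, 117, 127, 133, 139, 149, 153, 152, 147, 128, 99, 83, 80, 80, 80, 81]
240 231 267 [  2 234 124]
250 228 270 [  1 234 124]
258 227 271 [  1 235 126]
262 227 272 [  2 237 131]
266 226 272 [  2 241 143]
270 226 273 [  2 241 144]
276 227 272 [  2 237 143]
279 230 269 [  1 233 139]
((249.5, 259.5), (43.0, 47.0), 90.0)
[167, 170, 172, 169, 171, 164, 163, 169, 200, 238, 264, 264, 264, 265, 265, 271, 270, 268, 268, 271, 262, 236, 202, 183, 186, 189, 194, 194]
```

The measured notch width is 27.2 mm, which matches. Its centre is about (520, 271) and the rail yaw is about 0.10 rad, putting the notch about +24 mm along the wall. I'll come in short of the rail, near y=245, and lower with the lip still above it.

Call:
jog_arm --pt "0.8 0.8 0" --pt "1.5 1.5 0" --pt "1.0 1.2 -1" --pt "0 0 -2" --pt "0 0 -2" --pt "0 0 -1.5" --pt "0 0 -0.4" --pt "0 0 0" --spin '[0,0.5,0.4,0,0,0,0,0]'

```text
t: 5.95
tool_pos: [513.5, 244.8, 160.7]
eef_rot: [-3.142, -0.001, -3.041]
ft_force: [-0.1, -0.3, -1.8]
gripper_width: 23.8
grasp_force: 29.8
```

```bash
python3 - <<'E'
from h import *
s=state();print(s['t'],s['tool_pos'],s['eef_rot'],s['gripper_width'],s['ft_force'],s['torque'])
snap('wrist','w3');snap('side','si3');snap('scene','sc3')
print(state()['tool_pos'])
r=lambda n,x0,x1,y0,y1,w,h:cv2.resize(cv2.imread(f'pics/{n}.png')[y0:y1,x0:x1],(w,h),interpolation=cv2.INTER_CUBIC)
o=np.zeros((600,800,3),np.uint8)
o[:320]=r('w3',160,360,190,270,800,320)
o[320:600,:400]=r('si3',215,295,130,186,400,280)
o[320:600,400:]=r('sc3',195,275,190,246,400,280)
cv2.imwrite('pics/c3.png',o)
E
```

```text
5.95 [513.47919924 244.8455193  160.66158378] [-3.14150955e+00 -5.29922161e-04 -3.04133772e+00] 23.759702323474535 [-0.09545495 -0.27833513 -1.83719505] [ 0.06859488  0.02959682 -0.08889288]
[513.86438551 245.13668952 161.72480771]
```

View pics/c3.png

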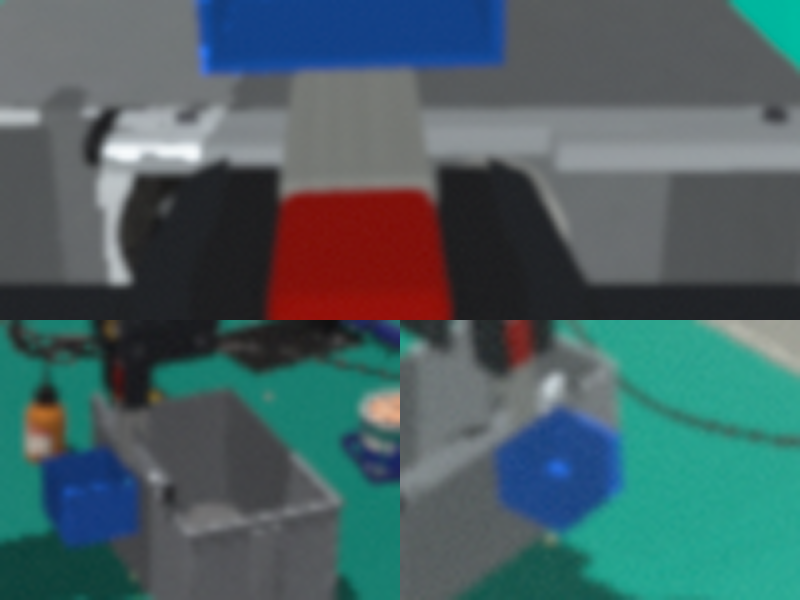

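The crop shows the notch's right edge at column 556 and rail top-face rows of about 148–171 to its right. The rail's left end is at column 100, and the strap hides the notch's left edge.

```bash
python3 - <<'E'
from h import *
d=np.load('pics/w3.npz');im,K,T=d['im'],d['K'],d['T']
g=im[:,:,1].astype(int)
P={}
for c in(203,210,305,315,325,335,345,355): print(c,g[220:238,c].tolist())
f=lambda p,z:onplane(K,T,(160+p[0]/4-.4,190+p[1]/4-.4),z).round(1)
for n,p,z in[('notchR near',(556,149),118),('notchR far',(556,171),118),('nearR',(780,146),118),('farR',(780,169),118),('near L',(200,142),118),('far L',(200,163),118),('wallR',(780,108),100),('wall L',(240,108),100)]: print(n,f(p,z))
# tab: near top edge and far edge at z=TCP+27
hsv=cv2.cvtColor(im,cv2.COLOR_RGB2HSV)
red=(((hsv[...,0]<8)|(hsv[...,0]>172))&(hsv[...,1]>140)&(hsv[...,2]>60));red[:230]=0;red[:,:200]=0;red[:,290:]=0
ys,xs=np.nonzero(red);print(ys.min(),ys.max(),xs.min(),xs.max(),hsv[255:285,250,2].tolist())
ztop=161.2+27
for r in(264.5,279.5):print('tab',r,[onplane(K,T,(u,r),ztop).round(1) for u in(xs.min()-.5,xs.max()+.5)])
# strap edges just below tab: near strap face bottom z
E
```

```text
203 [156, 165, 171, 173, 178, 190, 223, 242, 236, 197, 163, 152, 132, 91, 51, 30, 29, 35]
210 [168, 175, 178, 173, 171, 171, 178, 187, 188, 177, 152, 116, 76, 46, 37, 34, 35, 34]
305 [135, 137, 137, 135, 136, 140, 149, 153, 156, 156, 156, 152, 139, 120, 111, 110, 110, 109]
315 [137, 138, 138, 135, 137, 142, 148, 154, 156, 157, 157, 152, 138, 121, 111, 111, 110, 110]
325 [135, 135, 135, 136, 138, 142, 149, 155, 157, 158, 157, 152, 139, 120, 111, 109, 109, 109]
335 [134, 134, 135, 136, 139, 143, 150, 155, 158, 158, 157, 151, 132, 104, 86, 85, 83, 84]
345 [135, 135, 135, 137, 139, 143, 151, 155, 158, 159, 157, 146, 123, 98, 87, 85, 84, 84]
355 [98, 119, 133, 137, 139, 144, 151, 156, 159, 160, 157, 146, 123, 97, 85, 84, 83, 82]
notchR near [518.5 284.9 118. ]
notchR far [523.1 285.6 118. ]
nearR [513.5 327.9 118. ]
farR [518.4 329.1 118. ]
near L [523.8 216.1 118. ]
far L [528.3 216.3 118. ]
wallR [512.8 334.6 100. ]
wall L [524.1 222.  100. ]
238 281 226 273 [129, 130, 130, 131, 131, 131, 132, 135, 140, 145, 146, 148, 150, 149, 150, 149, 150, 149, 150, 149, 149, 149, 148, 147, 144, 136, 120, 100, 91, 92]
tab 264.5 [array([510.3, 233.3, 188.2]), array([507.9, 257.7, 188.2])]
tab 279.5 [array([519.4, 233.9, 188.2]), array([516.9, 258.9, 188.2])]
```

The rail's centre is at x≈523.8 for y=245, its yaw is about 0.093, and the notch centre is at y≈271.3. Tab centre matches the TCP, so I'll advance with guarded steps until the strap touches the rail.

Call:
jog_arm --pt "0.3 0 0" --pt "0.3 0 -0.2" --pt "0.15 0 -0.2" --pt "0 0 0" --pt "0 0 0" --pt "0 0 0" --spin '[-0.3,0,0,0,0,0]'

```text
t: 6.7
tool_pos: [520.9, 245.2, 156.7]
eef_rot: [-3.142, -0.0, -3.046]
ft_force: [0.3, -0.5, -1.2]
gripper_width: 23.3
grasp_force: 29.8
```

Call:
jog_arm --pt "0.05 0 0" --pt "0 0 0" --pt "0 0 0" --spin '[0,0,0]'

```text
t: 7.0
tool_pos: [521.4, 245.2, 156.8]
eef_rot: [3.142, 0.0, -3.046]
ft_force: [0.5, -1.1, -1.3]
gripper_width: 23.7
grasp_force: 29.8
```

Call:
jog_arm --pt "0.05 0 0" --pt "0 0 0" --pt "0 0 0" --spin '[0,0,0]'

```text
t: 7.3
tool_pos: [521.9, 245.1, 156.7]
eef_rot: [-3.142, -0.0, -3.046]
ft_force: [-0.1, 0.1, -1.1]
gripper_width: 23.7
grasp_force: 29.8
```

Call:
jog_arm --pt "0.05 0 0" --pt "0 0 0" --pt "0 0 0" --spin '[0,0,0]'

```text
t: 7.6
tool_pos: [522.3, 245.2, 156.7]
eef_rot: [3.142, -0.0, -3.046]
ft_force: [-1.6, -1.1, -1.6]
gripper_width: 23.6
grasp_force: 29.7
```

Call:
jog_arm --pt "0.05 0 0" --pt "0 0 0" --pt "0 0 0" --spin '[0,0,0]'

```text
t: 7.9
tool_pos: [522.8, 245.2, 156.7]
eef_rot: [3.142, -0.001, -3.046]
ft_force: [-2.7, -0.2, 0.2]
gripper_width: 23.7
grasp_force: 29.7
```

Contact was felt at about x=522.1. I'll back off 1.6 mm to centre the mouth, then lower gently.

Call:
jog_arm --pt "-0.16 0 0" --pt "0 0 -0.3" --pt "0 0 -0.3" --pt "0 0 -0.3" --pt "0 0 0" --pt "0 0 0" --spin '[0,0,0,0,0,0]'

```text
t: 8.5
tool_pos: [521.4, 245.1, 147.6]
eef_rot: [-3.142, -0.0, -3.046]
ft_force: [-0.1, -0.6, -1.4]
gripper_width: 23.7
grasp_force: 29.8
```

Call:
jog_arm --pt "0 0 -0.2" --pt "0 0 -0.2" --pt "0 0 -0.2" --pt "0 0 0" --pt "0 0 0" --spin '[0,0,0,0,0]'

```text
t: 9.0
tool_pos: [521.3, 245.2, 141.7]
eef_rot: [3.142, -0.0, -3.046]
ft_force: [-0.1, -0.5, -2.4]
gripper_width: 23.7
grasp_force: 29.8
```

```bash
python3 - <<'E'
from h import *
for n in('wrist','side','scene'): snap(n,n+'4')
s=state();print(s['t'],s['tool_pos'],s['ft_force'],s['torque'])
r=lambda n,x0,x1,y0,y1,w,h:cv2.resize(cv2.imread(f'pics/{n}.png')[y0:y1,x0:x1],(w,h),interpolation=cv2.INTER_CUBIC)
o=np.zeros((600,800,3),np.uint8)
o[:320]=r('wrist4',160,360,190,270,800,320)
o[320:600,:400]=r('side4',215,295,130,186,400,280)
o[320:600,400:]=r('scene4',195,275,190,246,400,280)
cv2.imwrite('pics/c4.png',o)
E
```

```text
9.15 [521.36800641 245.15958483 141.81793859] [ 0.19909744 -0.07315099 -1.50729107] [ 0.0455216  -0.01126539  0.02177089]
```

View pics/c4.png

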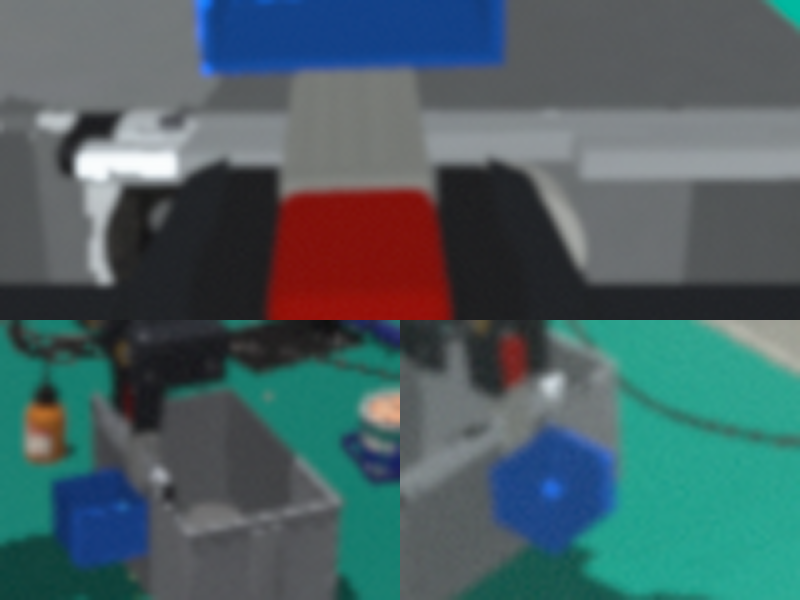

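There's no contact force and the lip is now below the rail's top, so the hook straddles it. I'll lower to the rail and feel for the top.

Call:
jog_arm --pt "0 0 -0.3" --pt "0 0 -0.3" --pt "0 0 -0.2" --pt "0 0 -0.1" --pt "0 0 -0.1" --pt "0 0 0" --pt "0 0 0" --spin '[0,0,0,0,0,0,0]'

```text
t: 9.85
tool_pos: [521.4, 245.2, 131.8]
eef_rot: [-3.142, 0.0, -3.046]
ft_force: [0.6, 0.0, -0.2]
gripper_width: 23.6
grasp_force: 29.8
```

Call:
jog_arm --pt "0 0 -0.1" --pt "0 0 -0.1" --pt "0 0 0" --pt "0 0 0" --spin '[0,0,0,0]'

```text
t: 10.25
tool_pos: [521.3, 245.1, 129.7]
eef_rot: [-3.142, -0.0, -3.046]
ft_force: [0.6, -0.1, 0.0]
gripper_width: 23.6
grasp_force: 29.8
```

Call:
jog_arm --pt "0 0 -0.1" --pt "0 0 0" --pt "0 0 0" --spin '[0,0,0]'

```text
t: 10.55
tool_pos: [521.4, 245.2, 128.8]
eef_rot: [-3.142, 0.0, -3.046]
ft_force: [-0.2, -0.6, -0.4]
gripper_width: 23.4
grasp_force: 29.8
```

Call:
jog_arm --pt "0 0 -0.1" --pt "0 0 0" --pt "0 0 0" --spin '[0,0,0]'

```text
t: 10.85
tool_pos: [521.5, 245.2, 128.0]
eef_rot: [3.141, 0.001, -3.046]
ft_force: [0.7, -0.2, 1.8]
gripper_width: 23.9
grasp_force: 29.7
```

Call:
jog_arm --pt "0 0 -0.1" --pt "0 0 0" --pt "0 0 0" --spin '[0,0,0]'

```text
t: 11.15
tool_pos: [521.6, 245.2, 127.2]
eef_rot: [3.141, 0.001, -3.046]
ft_force: [-0.7, 0.1, 5.4]
gripper_width: 23.8
grasp_force: 29.7
```

Contact came at about z=128.5 and the press is now about 6 N. I'll ease off a little and slide along the rail towards the notch.

Call:
jog_arm --pt "0 0 0.03" --pt "-0.02 0.2 0" --pt "-0.04 0.4 0" --pt "-0.04 0.4 0" --pt "-0.04 0.4 0" --pt "-0.04 0.4 0" --pt "-0.02 0.2 0" --pt "0 0 0" --spin '[0,0,0,0,0,0,0,0]'

```text
t: 11.95
tool_pos: [519.3, 265.5, 127.0]
eef_rot: [3.141, 0.0, -3.046]
ft_force: [0.4, -2.7, 4.2]
gripper_width: 23.8
grasp_force: 29.8
```

Call:
jog_arm --pt "-0.01 0.1 0" --pt "0 0 0" --pt "-0.01 0.1 0" --pt "0 0 0" --spin '[0,0,0,0]'

```text
t: 12.35
tool_pos: [519.1, 267.2, 127.0]
eef_rot: [-3.142, -0.0, -3.046]
ft_force: [-0.1, -3.1, 4.1]
gripper_width: 23.6
grasp_force: 29.8
```

Call:
jog_arm --pt "-0.01 0.1 0" --pt "0 0 0" --pt "0 0 0" --spin '[0,0,0]'

```text
t: 12.65
tool_pos: [519.0, 268.2, 127.0]
eef_rot: [3.141, -0.0, -3.046]
ft_force: [1.1, -2.1, 3.4]
gripper_width: 23.7
grasp_force: 29.8
```

Call:
jog_arm --pt "-0.01 0.08 0" --pt "0 0 0" --pt "0 0 0" --spin '[0,0,0]'

```text
t: 12.95
tool_pos: [518.8, 269.1, 126.9]
eef_rot: [3.141, -0.0, -3.046]
ft_force: [0.4, -0.1, -0.9]
gripper_width: 23.8
grasp_force: 29.8
```

Call:
jog_arm --pt "-0.01 0.08 0" --pt "0 0 0" --pt "0 0 0" --spin '[0,0,0]'

```text
t: 13.25
tool_pos: [518.5, 269.9, 126.6]
eef_rot: [3.141, -0.001, -3.046]
ft_force: [0.5, 0.1, -1.0]
gripper_width: 23.7
grasp_force: 29.8
```

The hook dropped in at y≈269, with the vertical force falling from 4 N to -1 N. I'll centre it and lower to seat.

Call:
jog_arm --pt "0.04 0.03 0" --pt "0 0 -0.1" --pt "0 0 -0.1" --pt "0 0 0" --pt "0 0 0" --spin '[0,0,0,0,0]'

```text
t: 13.75
tool_pos: [519.2, 270.0, 125.0]
eef_rot: [3.142, -0.0, -3.046]
ft_force: [-0.1, 0.3, -1.3]
gripper_width: 24.0
grasp_force: 29.8
```

Call:
jog_arm --pt "0 0 -0.1" --pt "0 0 -0.1" --pt "0 0 -0.1" --pt "0 0 0" --pt "0 0 0" --spin '[0,0,0,0,0]'

```text
t: 14.25
tool_pos: [519.2, 270.0, 122.0]
eef_rot: [-3.142, -0.0, -3.046]
ft_force: [-0.5, 0.5, -1.6]
gripper_width: 23.9
grasp_force: 29.8
```

Call:
jog_arm --pt "0 0 -0.1" --pt "0 0 0" --pt "0 0 0" --spin '[0,0,0]'

```text
t: 14.55
tool_pos: [519.2, 270.0, 121.0]
eef_rot: [-3.142, 0.0, -3.046]
ft_force: [0.5, -0.2, -1.0]
gripper_width: 23.8
grasp_force: 29.8
```

Call:
jog_arm --pt "0 0 -0.08" --pt "0 0 0" --pt "0 0 0" --spin '[0,0,0]'

```text
t: 14.85
tool_pos: [519.3, 270.1, 120.4]
eef_rot: [3.142, 0.0, -3.046]
ft_force: [0.2, 0.2, 1.3]
gripper_width: 23.8
grasp_force: 29.7
```

Call:
jog_arm --pt "0 0 -0.05" --pt "0 0 0" --pt "0 0 0" --spin '[0,0,0]'

```text
t: 15.15
tool_pos: [519.3, 270.1, 119.9]
eef_rot: [3.141, 0.0, -3.046]
ft_force: [-0.6, -0.5, 3.0]
gripper_width: 23.7
grasp_force: 29.7
```

It seated at z≈120.5, 8 mm below the riding height. I'll relax the press, open and retreat upward.

Call:
jog_arm --pt "0 0 0.03" --pt "0 0 0" --pt "0 0 0" --spin '[0,0,0]'

```text
t: 15.45
tool_pos: [519.3, 270.1, 120.1]
eef_rot: [3.142, 0.0, -3.046]
ft_force: [-0.1, -0.0, 1.9]
gripper_width: 23.6
grasp_force: 29.7
```

Call:
jog_arm --pt "0 0 0" --pt "0 0 0" --pt "0 0 0" --pt "0 0 0" --pt "0 0 0" --pt "0 0 0" --spin '[0,0,0,0,0,0]' --jaw 0.4

```text
t: 16.05
tool_pos: [519.2, 270.0, 120.0]
eef_rot: [-3.142, -0.0, -3.046]
ft_force: [-0.7, 0.1, 0.0]
gripper_width: 53.2
grasp_force: 0.0
```

Call:
jog_arm --pt "0 0 0.3" --pt "0 0 1" --pt "0 0 2" --pt "0 0 3" --pt "0 0 4" --pt "-1 0 2" --pt "-2 0 0" --pt "-1 0 0" --spin '[0,0,0,0,0,0,0,0]'

```text
t: 16.85
tool_pos: [478.4, 270.2, 244.3]
eef_rot: [3.141, 0.002, -3.046]
ft_force: [-0.7, 0.1, 1.1]
gripper_width: 53.3
grasp_force: 0.0
```

```bash
python3 - <<'E'
from h import *
s=state();print(s['t'],s['tool_pos'],s['eef_rot'],s['ft_force'])
for n in('wrist','side','scene'): snap(n,n+'5')
r=lambda n,x0,x1,y0,y1,w,h:cv2.resize(cv2.imread(f'pics/{n}.png')[y0:y1,x0:x1],(w,h),interpolation=cv2.INTER_CUBIC)
o=np.zeros((600,800,3),np.uint8)
o[:320]=r('wrist5',150,350,160,240,800,320)
o[320:600,:400]=r('side5',215,295,130,186,400,280)
o[320:600,400:]=r('scene5',195,275,190,246,400,280)
cv2.imwrite('pics/c5.png',o)
E
```

```text
16.85 [478.35686618 270.16815654 244.32151535] [ 3.14118582e+00  1.58081842e-03 -3.04574810e+00] [-0.67168791  0.12323351  1.12439385]
```

View pics/c5.png

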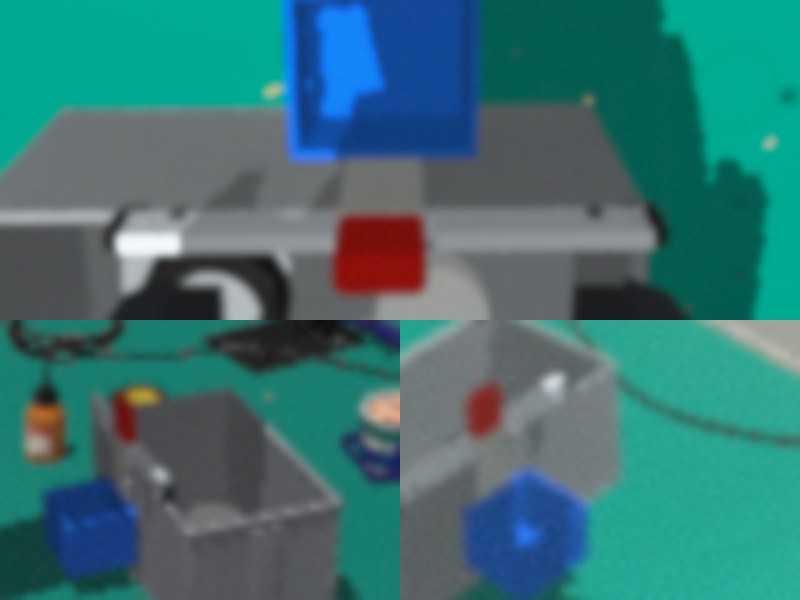

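The cup hangs on the robot's side of the rim with its hook over the rail, filling the notch, and the gripper is clear. The other objects look untouched. After a quick check of the tab height and settling, I'll hand in.

Call:
jog_arm --pt "0 0 0" --pt "0 0 0" --pt "0 0 0" --pt "0 0 0" --pt "0 0 0" --pt "0 0 0" --spin '[0,0,0,0,0,0]'

```text
t: 17.6
tool_pos: [479.3, 270.0, 243.0]
eef_rot: [-3.142, -0.0, -3.046]
ft_force: [-0.3, 0.2, -1.2]
gripper_width: 53.0
grasp_force: 0.0
```

```bash
python3 - <<'E'
from h import *
V=[]
for n,(x0,x1,y0,y1) in(('wrist',(225,262,205,240)),('side',(232,248,138,160)),('scene',(205,220,198,218))):
    im,K,T=snap(n,n+'6')
    hsv=cv2.cvtColor(im,cv2.COLOR_RGB2HSV)
    m=((hsv[...,0]<8)|(hsv[...,0]>172))&(hsv[...,1]>120)&(hsv[...,2]>50)
    ys,xs=np.nonzero(m[y0:y1,x0:x1]);c=(xs.mean()+x0,ys.mean()+y0);print(n,len(xs),np.round(c,1));V.append(ray(K,T,c))
A=sum(np.eye(3)-np.outer(d,d) for o,d in V);b=sum((np.eye(3)-np.outer(d,d))@o for o,d in V)
p=np.linalg.solve(A,b);print(p.round(1),[np.linalg.norm((np.eye(3)-np.outer(d,d))@(p-o)).round(1) for o,d in V])
E
```

```text
wrist 421 [244.6 223.8]
side 28 [239.4 149.5]
scene 46 [211.5 207.5]
[519.  269.4 133.3] [np.float64(1.1), np.float64(1.1), np.float64(1.7)]
```

The tab is at height 133 mm, against an expected 132 mm when seated (140 mm when riding), so the hook is seated.

```bash
python3 -c "
from station import *
print(finish_job())"
```

```text
the job is handed in; nothing more can be done
None
```

The cup hangs released on the robot's side of the near rim, with its hook seated in the rail's notch. The job is handed in, but the hand-in call returned no verdict.

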